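# Index the rotary stage to its next hole

## Task

Turn the rotary polishing stage on, counter-clockwise seen from above, to the next hole: pull its spring plunger up by the red knob, swing the stage round, and let the plunger spring fully home in the next hole (not the one after it), so that the stage is locked there. Where that hole lies must be felt for: never lean hard on the pin sideways, do not touch the polished insert clamped on the stage, leave the other things alone, and let go of the knob when the stage is locked.

Things in the scene. Friction and masses are not known exactly. Their poses are not given: they have to be found in the camera images.
- index_base: Fixed round grey base of the rotary stage, 220 mm across at the foot (plus three small bolted lugs), 200 mm above, flat top at 30 mm. Origin: on the stage's vertical turning axis, at bench height; z up. The pin rides on the flat top, the track, in a circle of radius 85 mm round the axis. Holes have brass rims and rounded mouths and are 10 mm wide along the track, for the 8 mm pin.
- home_hole (a point): Mouth of the hole in which the pin starts, at 30 mm height, 85 mm from the turning axis. Counter-clockwise of it a steel arc segment, 0.8 mm proud of the track, carries two more holes; it is bolted on at a setting that differs each time and is not measured. The next hole lies 38 to 62 degrees counter-clockwise of the home hole, the one after it 38 degrees farther.
- turntable (a joint): Angle (rad) of the stage's aluminium turntable, 138 mm across, top at 46 mm: 0 with the pin in the home hole, growing counter-clockwise seen from above; it can turn from -0.5 to 2.0. It stays where it is left; turning it by the knob takes about 2 N, and 1.5 N more at 20 mm/s.
- plunger (a joint): Lift (m) of the spring plunger on the turntable's arm: 0 = pin fully home in a hole, about 0.009 = pin resting on the track or segment, 0.016 = upper stop. The spring presses it down with 8 N (at 0) to 14 N (top), so it snaps into a hole by itself if the knob is free to slide down; a grip holds it up. Loosely opened fingers can still push the knob sideways.
- knob_center (a point): Middle of the red round plunger knob, 25 mm diameter, 26 mm tall with a vertical axis (12 mm below this point to 14 mm above), 85 mm from the turning axis; 86 mm above the bench when the plunger is home, and rising with it. Below the knob stands a 9 mm stem and, from 64 mm down, a 23 mm housing on the arm.
- locking_pin: The plunger's steel pin, 8 mm diameter, rounded end, mostly hidden in the housing under the knob. Origin: on the knob's axis, 86 mm below knob_center. It moves with the plunger and is spoilt if pressed with more than 30 N; in a hole it is stopped by the walls after 1 mm either way.
- polished_insert: Grey metal insert, 50 x 24 x 46 mm, fixed upright near the middle of the turntable between two dark jaws and turning with it; its top is at 92 mm. Origin: centre of its underside, 12 mm off the axis on the side away from the knob. Not to be touched.
- hex_driver: Loose red-handled hex driver, 170 mm long, lying at the front edge of the bench. Bystander.
- felt_wheel: Loose off-white felt polishing wheel, 43 mm across, on a thin upright steel shank, 50 mm tall, standing behind the stage. Bystander.
- marker: Loose white and red marker pen, 126 mm long, lying at the front left of the bench. Bystander.
- tape_roll: Loose roll of tape, 105 mm across, 24 mm high, lying at the front left of the bench. Bystander.

How it is judged:
On the way, in this order (a step that is already met when the one before it is completed fails the run):
1. the plunger is pulled up until its pin is clear of the home hole (value of joint plunger above 0.0095 m), for 0.1 s.
2. the stage is turned out of its home position with the pin out (value of joint turntable above 0.2 rad and value of joint plunger above 0.006 m), for 0.05 s.
3. the pin is fully home in the next hole (value of joint plunger below 0.002 m and value of joint turntable between 0.6 and 1.15 rad), for 0.2 s.
At the end, for the whole second after the job is handed in: The plunger is fully home (lift under 2 mm) in the next hole, with the stage at rest between 0.60 and 1.15 rad from its home position (only the next hole lies in that range), and the knob is let go (all of step 3 and velocity of joint turntable between -0.05 and 0.05 rad/s); the robot touches nothing.
It fails at once if the pin is strained: pressed with more than 30 N (contact force between locking_pin and anything else above 30 N).
It fails at once if the polished insert is touched (contact force between polished_insert and the fingers above 1 N or contact force between polished_insert and the arm above 1 N).
It fails at once if a bystander is moved more than 20 mm (distance of any of hex_driver, felt_wheel, marker, tape_roll from where it was at the start of the episode above 0.02 m).
It also fails if it takes over 38 s, if anything falls off the work surface, if the arm or the gripper's body presses on something with over 40 N, if the wrist force passes 120 N, or if a joint passes its speed limit or range.

## Robot

A 6-joint arm with a two-finger parallel gripper is mounted at the origin on a cart in front of the work surface, level with it; the furniture and walls round the work are solid. World frame = base frame: x ahead of the robot, y to its left, z up, the work surface at z = 0. Lengths are in m, angles in rad, forces in N, time in s.
With the tool pointing down it reaches from about 0.35 to 0.775 m from the base axis. Payload 7.3 kg.
Tool frame: the origin (TCP) lies on the centre line of the jaws, within the pads' length; the fingertips stand 11 mm ahead of it and the grasp point (between the pads) lies 8 mm behind it; y points along the fingers, z is the direction in which the jaws open and shut, and the axes are right-handed (so a half turn about y gives the same grasp; the last joint's range is limited). The gripper opens to 92 mm and grips with 3 to 60 N. Pads are 19 mm wide; open, the fingers measure 130 mm over their backs; the gripper's body (75 mm by 190 mm) begins 47 mm behind the grasp point.
Start: joints at [-0.146, 0.342, 1.524, -0, 1.275, -0.146], TCP at [0.525, 0, 0.238] pointing down, gripper open.
Joint ranges: [-2.53, 2.53], [-0.77, 2.02], [0.04, 2.7], [-1, 4.14], [0.28, 2.66], [-3.11, 3.11]. Speed limits (rad/s): [2.57, 2.57, 3.14, 3.14, 3.14, 3.14].

## Interface

Orientations are given as [roll, pitch, yaw] about the fixed x, y, z axes, in that order (R = Rz(yaw) Ry(pitch) Rx(roll)).
In Python, from cell import robot, cams gives the robot as it stands.
- The arm moves only by the tool apply_moves, never from a script. Its argument "plan" is a list of rows, each a list of 7 numbers: the shift along the tool's x, y, z in m, then the turn, a rotation vector about the tool's x, y, z in degrees, then the gripper command: -1 is fully open, 1 is shut, values between are in proportion. A call has exactly 5 rows; each row is the pose to reach, as a shift and turn from the pose commanded when the call began, along the tool's axes at that moment; what a row does not reach only later rows make up. A row lasts 1/8 s, in which the tool goes at most 62.5 mm and 10.7 degrees, less where a joint would pass 70% of its speed; a pose out of reach is approached as far as the arm can. A call with a gripper value outside its range is refused whole. The fingers move at their own pace and stop on an object; "squeeze" is the grip in N (left out, the last holds). Time passes only in rows, so rows that repeat a pose let the fingers close, or fill a call up. It gives the time, the measured TCP pose, the force and the opening at its end, in the units of the state.
- robot.observe(): the state, without advancing time (a new reading comes with each control period).
- cams.read_camera(name): name is "scene" or "side" or "wrist"; returns the picture (480x640x3 uint8, blue, green, red); there is no depth.
- cams.calibration(name): a dict with "fx", "fy", "cx", "cy" (pixels), "extrinsics" (4x4, takes a point from world to camera coordinates); the wrist camera has in their place "T_tool_cam" (4x4, takes a point from camera to tool coordinates, whose origin is the TCP and whose axes are the tool frame's). Camera axes: x right, y up, looking along -z (the intrinsics and any distortion apply to the point x, -y, -z); pixel columns grow to the right and rows downward; lengths in m; the calibration is good to about 2 mm. A picture is of the moment at which its call begins: read the wrist's pose just before it. calibration takes no time and is no camera call.
- robot.hand_in(): hands the job in, once; it reports no verdict.
The state is a dict: "time": time; "qpos": joint angles; "qvel": joint speeds; "joint_efforts": joint torques, N m; "tool_pos": TCP position; "tool_rot": TCP orientation; "contact_force": force on the tool from outside, world axes, zero at the start; "torque": the same for the moment, N m; "opening": finger opening in m.
Only numpy, scipy, OpenCV 4.12 (cv2) and the standard library are available. Lean on these libraries where they do the work, as an engineer would, in place of code of your own. Each camera call takes 0.05 s, during which the arm holds its last target. There are 200 camera calls.

## Working session

There is one attempt and no reset: what is moved stays moved. The work goes in short steps, Python scripts to look and compute and a tool call to move; the robot and the scene stay as the last step left them, time stands still between calls to the robot, and variables do not carry over. Pictures are saved under pics/ and viewed, about 8 in all and at most 12, crops included, and the job is handed in when it is done.

Besides the shell and the picture viewer there is one more tool, called after "Request:" as name(argument=value, ...) on one line, values as JSON. apply_moves: Moves the arm, as the interface text tells. Its arguments: {"type":"object","properties":{"plan":{"type":"array","items":{"type":"array","items":{"type":"number"}}},"squeeze":{"type":"number"}},"required":["plan"]}

```bash
mkdir -p pics; ls; cat > h.py <<'E'
import numpy as np, cv2
from cell import robot, cams
from scipy.spatial.transform import Rotation as R
def ray(name,u,v,T=None):
    c=cams.calibration(name)
    d=np.array([(u-c["cx"])/c["fx"],-(v-c["cy"])/c["fy"],-1.0])
    if name=="wrist": M=T@np.array(c["T_tool_cam"])
    else: M=np.linalg.inv(np.array(c["extrinsics"]))
    return M[:3,3],M[:3,:3]@d
def onplane(name,u,v,z,T=None):
    o,d=ray(name,u,v,T); return o+d*(z-o[2])/d[2]
def toolT():
    s=robot.observe(); T=np.eye(4); T[:3,3]=s["tool_pos"]; r=np.array(s["tool_rot"]); 
    T[:3,:3]=R.from_euler("xyz",r).as_matrix() if r.size==3 else r.reshape(3,3); return T
E
python3 - <<'E'
from h import *
s=robot.observe(); print(s)
print(np.round(toolT(),3))
for n in ("scene","wrist"):
    print(n,{k:np.round(v,3).tolist() if not isinstance(v,(str,dict)) else v for k,v in cams.calibration(n).items()})
a=cams.read_camera("scene");b=cams.read_camera("wrist")
cv2.imwrite("pics/scene.png",a);cv2.imwrite("pics/wrist.png",b)
E
```

```text
pics
{'time': 0.0, 'qpos': array([-1.46018103e-01,  3.42716485e-01,  1.52500810e+00, -2.92497250e-05,
        1.27537479e+00, -1.45979150e-01]), 'qvel': array([-1.23077484e-04,  1.16851418e-05,  1.04612276e-03,  4.92729980e-04,
       -4.91066343e-04, -1.07233498e-03]), 'joint_efforts': array([ 7.61924657e-04, -4.31245601e+01, -2.44219762e+01,  7.17750052e-02,
        5.59406646e-02, -1.04314388e-04]), 'tool_pos': array([5.24619249e-01, 6.00641967e-05, 2.37051290e-01]), 'tool_rot': array([-1.57229109e+00,  1.91497349e-04, -1.57082689e+00]), 'contact_force': array([-0.20376075,  0.2213945 , -0.24521636]), 'torque': array([0.00889187, 0.04515966, 0.01798857]), 'opening': 0.09206358449194939}
[[-0.    -0.001  1.     0.525]
 [-1.     0.    -0.     0.   ]
 [-0.    -1.    -0.001  0.237]
 [ 0.     0.     0.     1.   ]]
scene {'fx': 437.4, 'fy': 437.4, 'cx': 321.028, 'cy': 243.688, 'extrinsics': [[-0.806, -0.592, 0.022, 0.587], [0.285, -0.354, 0.891, -0.17], [-0.52, 0.724, 0.454, -1.052], [0.0, 0.0, 0.0, 1.0]]}
wrist {'fx': 399.795, 'fy': 399.795, 'cx': 316.102, 'cy': 240.146, 'T_tool_cam': [[-0.0, -0.967, -0.254, -0.069], [0.001, 0.254, -0.967, -0.147], [1.0, -0.001, 0.0, -0.0], [0.0, 0.0, 0.0, 1.0]]}
```

View pics/scene.png

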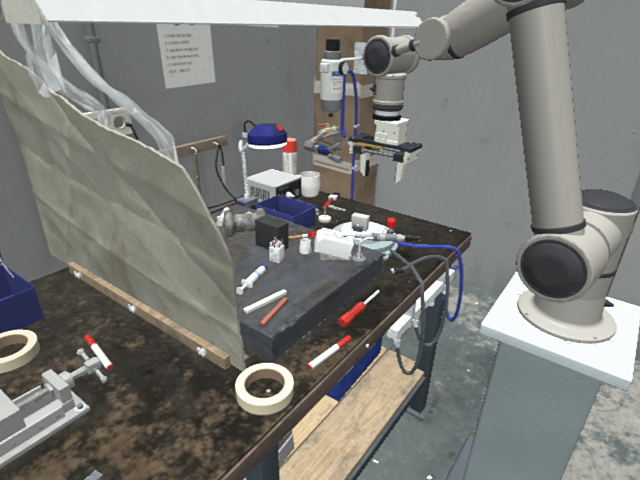

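View pics/wrist.png

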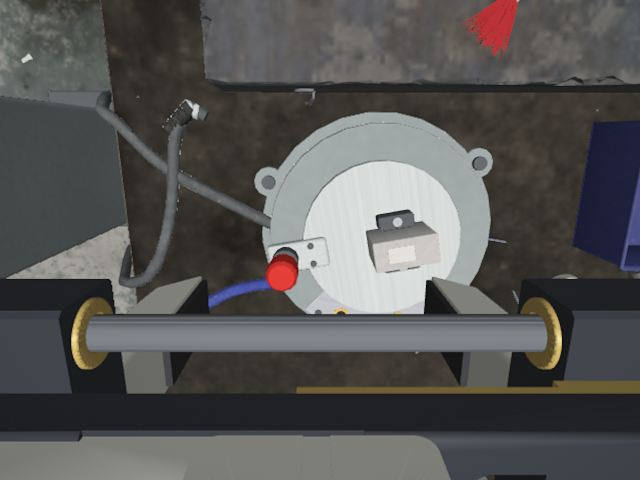

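```bash
cat > knob.py <<'E'
from h import *
def red(img):
    h=cv2.cvtColor(img,cv2.COLOR_BGR2HSV)
    return (((h[...,0]<8)|(h[...,0]>172))&(h[...,1]>150)&(h[...,2]>70)).astype(np.uint8)
E
python3 - <<'E'
from knob import *
T=toolT(); b=cv2.imread("pics/wrist.png"); m=red(b)
n,l,st,c=cv2.connectedComponentsWithStats(m)
for i in range(1,n):
    if st[i,4]>100: print(st[i],c[i])
v=cv2.cvtColor(b,cv2.COLOR_BGR2HSV)[...,2]; 
print(v[252:294:2,283], v[276,262:304:2])
for u,w in ((283,275),(283,277)): print(onplane("wrist",u,w,0.1,T))
# turntable disc top: bright mask
g=cv2.cvtColor(b,cv2.COLOR_BGR2GRAY); print(g[240,300:320], g[180:160:-1,382],g[240,450:470])
mm=((g>195)).astype(np.uint8); n,l,st,c=cv2.connectedComponentsWithStats(mm)
i=1+np.argmax(st[1:,4]); print(st[i])
for nm,u,w in (("L",304,240),("R",460,240),("T",382,160)): print(nm,onplane("wrist",u,w,0.046,T))
# lugs
for u,w in ((268,182),(480,162)): print("lug",onplane("wrist",u,w,0.01,T))
# base top edge
E
```

```text
[ 464    0   54   56 1482] [496.01282051  22.87786775]
[266 255  32  37 928] [281.81142241 272.55172414]
[113 107 117 120 132 194 195 227 229 228 228 227 227 227 227 226 226 226
 227 192  59] [ 66  61 153 206 227 226 227 227 227 227 227 227 227 228 227 226 199 179
 149 173 171]
[ 0.49907514 -0.03318814  0.1       ]
[ 0.4990422  -0.03478351  0.1       ]
[115 121 128 133 136 140 147 157 167 176 184 187 190 195 200 204 206 207
 207 207] [221 221 221 221 222 222 222 221 222 221 221 221 221 221 221 221 221 221
 223 184] [218 218 219 217 215 216 218 217 217 207 177 168 170 171 171 172 172 173
 173 172]
[  268   161   193   152 17327]
L [ 0.51329413 -0.02008824  0.046     ]
R [ 0.649713   -0.01996603  0.046     ]
T [0.57862918 0.04870703 0.046     ]
lug [0.47892356 0.02637922 0.01      ]
lug [0.67461867 0.04482588 0.01      ]
```

```bash
python3 - <<'E'
import cv2
b=cv2.imread("pics/wrist.png")[100:330,240:510]
cv2.imwrite("pics/crop.png",cv2.resize(b,None,fx=2.6,fy=2.6,interpolation=cv2.INTER_CUBIC))
E
```

```text
(no output)
```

View pics/crop.png

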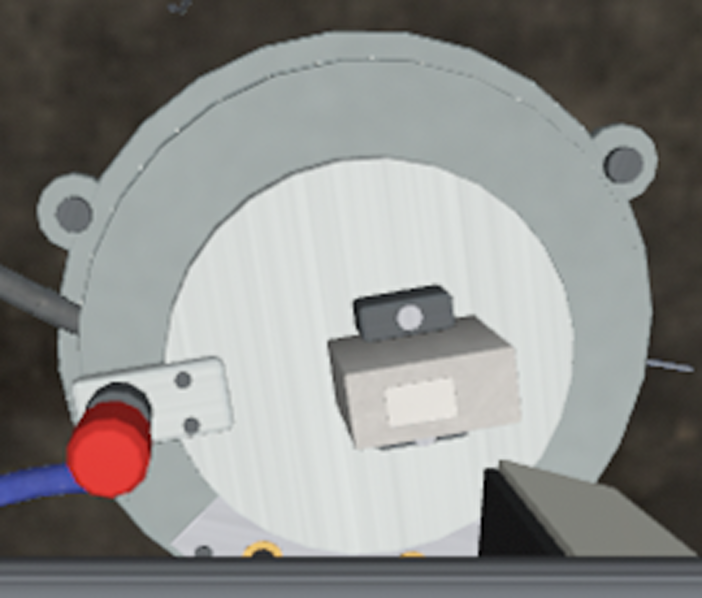

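Wrist crop: the knob top is at about (282,275) in the full image, the turntable disc is centred near (382,240), and the brass rims sit just at the edge of the gripper bar at about (341,312) and (399,313). I'll shift 60 mm towards −y to see the holes clearly.

Request:
apply_moves(plan=[[0.03,0,0,0,0,0,-1],[0.06,0,0,0,0,0,-1],[0.06,0,0,0,0,0,-1],[0.06,0,0,0,0,0,-1],[0.06,0,0,0,0,0,-1]])

```text
time: 0.72
tool_pos: [0.5249, -0.0591, 0.2377]
tool_rot: [-1.571, 0.0, -1.57]
contact_force: [0.1, -0.1, 0.2]
opening: 0.0919
```

```bash
python3 - <<'E'
from knob import *
T=toolT(); np.save("T2.npy",T); b=cams.read_camera("wrist"); cv2.imwrite("pics/w2.png",b); print(T[:3,3],robot.observe()["time"])
cv2.imwrite("pics/w2c.png",cv2.resize(b[60:330,220:520],None,fx=2.2,fy=2.2,interpolation=cv2.INTER_CUBIC))
E
```

```text
[ 0.52493624 -0.05909136  0.23765805] 0.775
```

View pics/w2c.png

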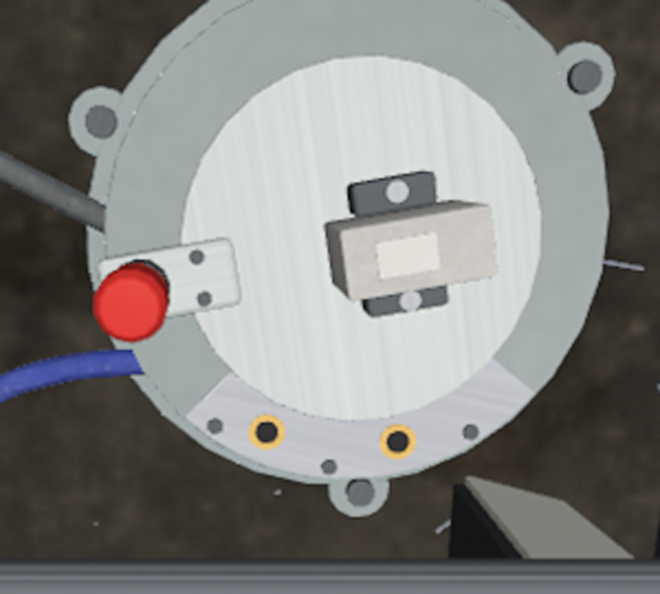

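The crop shows the knob top at (131,304) and the brass holes at (266,432) and (398,441) (crop pixels). I'll measure them by colour.

```bash
python3 - <<'E'
from knob import *
T=np.load("T2.npy"); b=cv2.imread("pics/w2.png"); h=cv2.cvtColor(b,cv2.COLOR_BGR2HSV)
P={}
m=((h[...,0]>12)&(h[...,0]<32)&(h[...,1]>90)&(h[...,2]>100)).astype(np.uint8); m[330:]=0
for c in cv2.findContours(m,cv2.RETR_EXTERNAL,cv2.CHAIN_APPROX_NONE)[0]:
    if cv2.contourArea(c)>60:
        e=cv2.fitEllipse(c); print("brass",e); P.setdefault("h",[]).append(onplane("wrist",*e[0],0.0308,T))
# knob top: bright red
k=(red(b)&(h[...,2]>215)).astype(np.uint8); k[:150]=0; k[:,320:]=0
c=max(cv2.findContours(k,cv2.RETR_EXTERNAL,cv2.CHAIN_APPROX_NONE)[0],key=cv2.contourArea); e=cv2.fitEllipse(c); print("knob",e)
K=onplane("wrist",*e[0],0.1,T)
# axis: points of the disc edge, cast radially
g=cv2.cvtColor(b,cv2.COLOR_BGR2GRAY).astype(float); pts=[]
for a in np.r_[np.arange(-170,-10,4),np.arange(-10,60,4),np.arange(80,110,4)]:
    d=np.array([np.cos(np.radians(a)),np.sin(np.radians(a))]); r=np.arange(72,92,.5)
    s=cv2.remap(g.astype(np.float32),(384+r*d[0]).astype(np.float32)[None],(168+r*d[1]).astype(np.float32)[None],1)[0]
    i=np.argmin(s[4:]-s[:-4])+2; pts.append(onplane("wrist",*(np.array([384,168])+r[i]*d),0.046,T)[:2])
pts=np.array(pts)
from scipy.optimize import least_squares
f=least_squares(lambda p:np.hypot(*(pts-p[:2]).T)-p[2],[.58,-.02,.069],loss="soft_l1",f_scale=5e-4); A=f.x[:2]; print("axis",f.x,np.round(np.hypot(*(pts-A).T)*1e3,1)[:20])
an=lambda p:np.degrees(np.arctan2(p[1]-A[1],p[0]-A[0]))%360
print("knob",K,an(K),np.hypot(*(K[:2]-A)))
for p in P["h"]: print("hole",p,an(p),np.hypot(*(p[:2]-A)),"rel",an(p)-an(K))
E
```

```text
brass ((551.728759765625, 315.38482666015625), (7.765871047973633, 36.9825439453125), 155.15052795410156)
brass ((81.23876953125, 315.79071044921875), (9.932104110717773, 36.56223678588867), 23.592586517333984)
brass ((400.3097229003906, 260.20538330078125), (14.467167854309082, 15.406354904174805), 66.23880004882812)
brass ((340.7304382324219, 255.91807556152344), (14.446674346923828, 15.32088565826416), 76.07252502441406)
knob ((278.4077453613281, 199.25697326660156), (25.42397117614746, 25.868993759155273), 126.2361831665039)
axis [ 0.58089414 -0.02024829  0.06828815] [68.  68.6 68.3 68.4 68.5 68.1 68.2 68.2 68.6 68.1 68.1 68.4 68.3 68.1
 68.4 68.6 68.4 68.3 68.5 67.9]
knob [ 0.49734545 -0.03501831  0.1       ] 190.02535956193796 0.08484418959452251
hole [ 0.75140508 -0.15800426  0.0308    ] 321.06521794083983 0.21920466657298343 rel 131.03985837890187
hole [ 0.29806514 -0.15923952  0.0308    ] 206.17097891807416 0.31513616568751934 rel 16.145619356136194
hole [ 0.60257389 -0.10258664  0.0308    ] 284.751217031277 0.08514466729226677 rel 94.72585746933905
hole [ 0.54722243 -0.09852209  0.0308    ] 246.7236608769707 0.08520898219160912 rel 56.69830131503275
```

Request:
apply_moves(plan=[[-0.005,0.01,-0.006,0,10,0,-1],[-0.01,0.03,-0.012,0,20,0,-1],[-0.02,0.05,-0.02,0,30,0,-1],[-0.025,0.07,-0.0275,0,40,0,-1],[-0.025,0.078,-0.0275,0,50,0,-1]])

```text
time: 1.4
tool_pos: [0.4965, -0.0338, 0.1587]
tool_rot: [-1.572, -0.001, -2.448]
contact_force: [0.1, -0.6, 0.3]
opening: 0.0916
```

Request:
apply_moves(plan=[[0,0,0,0,10,0,-1],[0,0,0,0,20,0,-1],[0,0,0,0,30,0,-1],[0,0,0,0,30,0,-0.3],[0,0,0,0,30,0,-0.3]])

```text
time: 2.02
tool_pos: [0.4975, -0.0347, 0.1598]
tool_rot: [-1.571, 0.0, -2.963]
contact_force: [-0.0, -0.6, -0.1]
opening: 0.0764
```

```bash
python3 - <<'E'
from knob import *
T=toolT(); np.save("T3.npy",T); b=cams.read_camera("wrist"); s=cams.read_camera("side"); print(np.round(T,4))
cv2.imwrite("pics/w3.png",b);cv2.imwrite("pics/s3.png",s)
cv2.imwrite("pics/both.png",cv2.resize(np.hstack([b,s]),(800,300)))
E
```

```text
[[-9.841e-01  1.000e-04  1.775e-01  4.975e-01]
 [-1.775e-01 -0.000e+00 -9.841e-01 -3.470e-02]
 [-1.000e-04 -1.000e+00  0.000e+00  1.598e-01]
 [ 0.000e+00  0.000e+00  0.000e+00  1.000e+00]]
```

View pics/both.png

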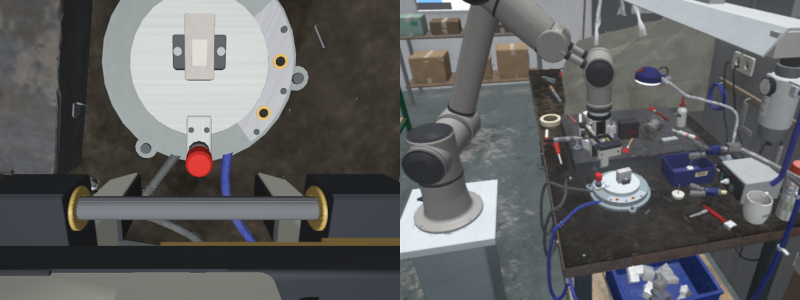

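The knob is centred between the fingers, at about (318,261) in the full wrist image. I'll re-measure it from this closer view.

```bash
python3 - <<'E'
from knob import *
T=np.load("T3.npy"); b=cv2.imread("pics/w3.png"); h=cv2.cvtColor(b,cv2.COLOR_BGR2HSV)
k=(red(b)&(h[...,2]>215)).astype(np.uint8); k[:200]=0
c=max(cv2.findContours(k,cv2.RETR_EXTERNAL,cv2.CHAIN_APPROX_NONE)[0],key=cv2.contourArea); e=cv2.fitEllipse(c); print("knob",e)
K=onplane("wrist",*e[0],0.1,T); A=np.array([.5809,-.0202]); d=K[:2]-A
print(K,np.degrees(np.arctan2(d[1],d[0]))%360,np.hypot(*d)); print("tool shift",T[:3,:3].T@(np.r_[K[:2],.083]-T[:3,3]))
m=((h[...,0]>12)&(h[...,0]<32)&(h[...,1]>90)&(h[...,2]>100)).astype(np.uint8); m[270:]=0
for c in cv2.findContours(m,cv2.RETR_EXTERNAL,cv2.CHAIN_APPROX_NONE)[0]:
    if cv2.contourArea(c)>60:
        e=cv2.fitEllipse(c);p=onplane("wrist",*e[0],0.0308,T);dd=p[:2]-A; print(p,np.degrees(np.arctan2(dd[1],dd[0]))%360,np.hypot(*dd))
E
```

```text
knob ((317.9692687988281, 263.9847717285156), (32.51830291748047, 34.12617492675781), 88.2009048461914)
[ 0.49755952 -0.03516804  0.1       ] 190.18183394620684 0.08467394569547508
tool shift [6.94326681e-05 7.67744270e-02 5.06496689e-04]
[ 0.54731115 -0.09864256  0.0308    ] 246.81954623513562 0.08533139252968631
[ 0.60261578 -0.10273184  0.0308    ] 284.7415359704272 0.08534096205258185
```

Request:
apply_moves(plan=[[0,0.03,0.0005,0,0,0,-0.3],[0,0.055,0.0005,0,0,0,-0.3],[0,0.07,0.0005,0,0,0,-0.3],[0,0.077,0.0005,0,0,0,-0.3],[0,0.077,0.0005,0,0,0,-0.3]])

```text
time: 2.75
tool_pos: [0.4977, -0.0355, 0.0828]
tool_rot: [-1.571, 0.0, -2.967]
contact_force: [0.2, 0.5, 1.3]
opening: 0.0597
```

Request:
apply_moves(plan=[[0,0,0,0,0,0,0.2],[0,0,0,0,0,0,0.3],[0,0,0,0,0,0,0.4],[0,0,0,0,0,0,0.6],[0,0,0,0,0,0,0.6]], squeeze=6)

```text
time: 3.38
tool_pos: [0.4977, -0.0356, 0.0829]
tool_rot: [-1.57, 0.0, -2.967]
contact_force: [0.1, -1.1, 2.1]
opening: 0.025
```

Request:
apply_moves(plan=[[0,0,0,0,0,0,1],[0,0,0,0,0,0,1],[0,0,0,0,0,0,1],[0,0,0,0,0,0,1],[0,0,0,0,0,0,1]], squeeze=30)

```text
time: 4.0
tool_pos: [0.4978, -0.0356, 0.0829]
tool_rot: [-1.571, 0.0, -2.967]
contact_force: [-0.8, -2.2, 3.7]
opening: 0.0241
```

Request:
apply_moves(plan=[[0,-0.002,0,0,0,0,1],[0,-0.005,0,0,0,0,1],[0,-0.009,0,0,0,0,1],[0,-0.013,0,0,0,0,1],[0,-0.013,0,0,0,0,1]])

```text
time: 4.62
tool_pos: [0.4975, -0.0354, 0.0954]
tool_rot: [-1.571, -0.0, -2.967]
contact_force: [5.1, -1.1, -13.2]
opening: 0.0239
```

Request:
apply_moves(plan=[[-0.0002,0,0.0059,0,-4,0,1],[-0.0008,0,0.0118,0,-8,0,1],[-0.0019,0,0.0177,0,-12,0,1],[-0.0033,0,0.0234,0,-16,0,1],[-0.0051,0,0.0291,0,-20,0,1]])

```text
time: 5.25
tool_pos: [0.5069, -0.0621, 0.0949]
tool_rot: [-1.574, -0.001, -2.617]
contact_force: [3.0, 3.7, -12.3]
opening: 0.0244
```

Request:
apply_moves(plan=[[-0.0002,0,0.0059,0,-4,0,1],[-0.0008,0,0.0118,0,-8,0,1],[-0.0019,0,0.0177,0,-12,0,1],[-0.0033,0,0.0234,0,-16,0,1],[-0.0051,0,0.0291,0,-20,0,1]])

```text
time: 5.88
tool_pos: [0.5252, -0.0848, 0.0945]
tool_rot: [-1.576, -0.001, -2.268]
contact_force: [1.6, 1.5, -13.2]
opening: 0.0237
```

Request:
apply_moves(plan=[[-0.0002,0,0.0059,0,-4,0,1],[-0.0008,0,0.0118,0,-8,0,1],[-0.0016,0,0.0163,0,-11,0,1],[-0.0022,0,0.0191,0,-13,0,1],[-0.0022,0,0.0191,0,-13,0,1]])

```text
time: 6.5
tool_pos: [0.5421, -0.0962, 0.095]
tool_rot: [-1.573, -0.0, -2.042]
contact_force: [0.9, 0.0, -13.0]
opening: 0.024
```

```bash
python3 - <<'E'
from knob import *
T=toolT(); s=robot.observe(); d=T[:2,3]-[.5809,-.0202]
print(s["time"],T[:3,3],np.degrees(np.arctan2(d[1],d[0]))%360,np.hypot(*d),T[:3,:3].T@s["contact_force"],s["opening"])
E
```

```text
6.5 [ 0.54208629 -0.09620373  0.0950292 ] 242.94743515688714 0.08534091253483189 [-0.42012638 12.97696155  0.84129587] 0.024004921221425012
```

Request:
apply_moves(plan=[[0,0,0,0,0,0,0.38],[0,0,0,0,0,0,0.38],[0,0,0,0,0,0,0.38],[0,0,0,0,0,0,0.38],[0,0,0,0,0,0,0.38]])

```text
time: 7.12
tool_pos: [0.5444, -0.0971, 0.0973]
tool_rot: [-1.566, 0.001, -2.042]
contact_force: [5.2, -3.0, 5.3]
opening: 0.0287
```

Request:
apply_moves(plan=[[0,0,0,0,0,0,0.38],[0,0,0,0,0,0,0.38],[0,0,0,0,0,0,0.38],[0,0,0,0,0,0,0.38],[0,0,0,0,0,0,0.38]])

```text
time: 7.75
tool_pos: [0.5444, -0.0971, 0.0973]
tool_rot: [-1.566, 0.001, -2.042]
contact_force: [3.9, -2.7, 3.5]
opening: 0.0288
```

```bash
python3 - <<'E'
from knob import *
T=toolT(); s=robot.observe(); d=T[:2,3]-[.5809,-.0202]
print(s["time"],T[:3,3],np.degrees(np.arctan2(d[1],d[0]))%360,np.hypot(*d),T[:3,:3].T@s["contact_force"],s["opening"])
b=cams.read_camera("side");cv2.imwrite("pics/s4.png",b)
cv2.imwrite("pics/s4c.png",cv2.resize(b[220:345,435:575],None,fx=4,fy=4,interpolation=cv2.INTER_CUBIC))
E
```

```text
7.75 [ 0.5443542  -0.09714515  0.09733941] 244.59419170124914 0.085183044668859 [ 0.60645354 -3.43394672  4.70015813] 0.028817007761678195
```

View pics/s4c.png

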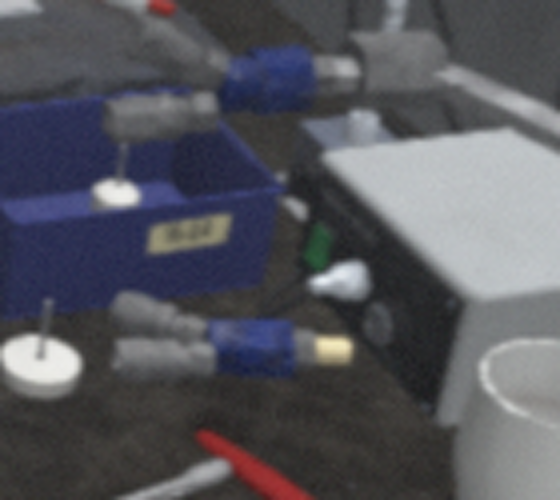

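```bash
python3 - <<'E'
import cv2
b=cv2.imread("pics/s4.png")
cv2.imwrite("pics/s4d.png",cv2.resize(b[215:345,275:435],None,fx=4.5,fy=4.5,interpolation=cv2.INTER_CUBIC))
E
```

```text
(no output)
```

View pics/s4d.png

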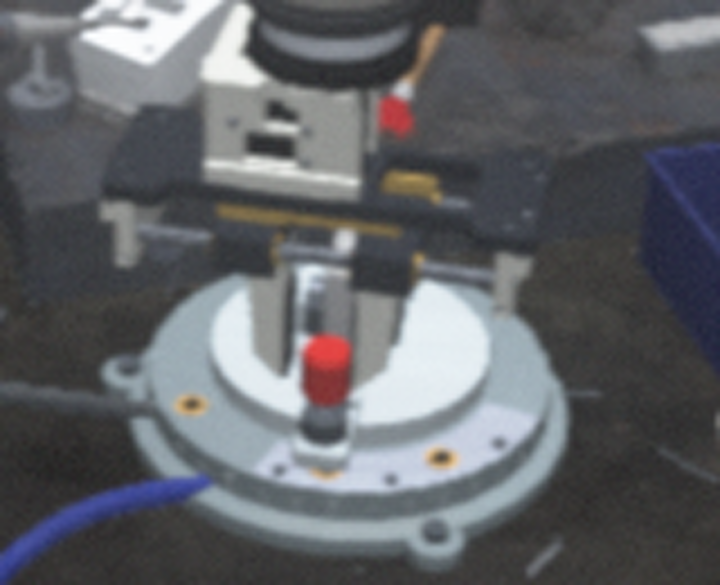

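The knob sits between the fingers, right over the hole (brass visible under the arm, same column at about 325). I'll solve the side view for knob angle and height, using the earlier home picture as reference.

```bash
cat > side.py <<'E'
from knob import *
from scipy.optimize import least_squares
def proj(p):
    c=cams.calibration("side"); q=np.array(c["extrinsics"])@np.r_[p,1]
    return np.array([c["cx"]+c["fx"]*q[0]/-q[2],c["cy"]+c["fy"]*q[1]/q[2]])
def knob(b):
    m=red(b); m[:250]=0; m[330:]=0; m[:,:300]=0; m[:,400:]=0
    n,l,st,c=cv2.connectedComponentsWithStats(m); i=1+np.argmax(st[1:,4])
    u,v=c[i]
    f=least_squares(lambda p:proj([.5809+.0848*np.cos(p[0]),-.0202+.0848*np.sin(p[0]),p[1]])-[u,v],[np.radians(230),.09],x_scale=[.1,.01])
    return st[i],np.degrees(f.x[0]),f.x[1]
E
python3 - <<'E'
from side import *
for n in ("s3","s4"): print(n,knob(cv2.imread(f"pics/{n}.png")))
E
```

```text
s3 (array([313, 276,   9,  14, 102], dtype=int32), np.float64(187.667280247287), np.float64(0.0877993395906503))
s4 (array([343, 290,  10,  14,  82], dtype=int32), np.float64(245.37002452765702), np.float64(0.09116230531685085))
```

Request:
apply_moves(plan=[[0,0,0.001,0,-0.7,0,0.38],[0,0,0.002,0,-1.4,0,0.38],[0,0,0.003,0,-2,0,0.38],[0,0,0.003,0,-2,0,0.38],[0,0,0.003,0,-2,0,0.38]])

```text
time: 8.43
tool_pos: [0.5448, -0.0976, 0.0953]
tool_rot: [-1.572, -0.0, -2.007]
contact_force: [1.6, -0.0, 0.1]
opening: 0.0284
```

```bash
cat > st.py <<'E'
from side import *
T=toolT(); s=robot.observe(); d=T[:2,3]-[.5809,-.0202]
print(s["time"],T[:3,3],np.degrees(np.arctan2(d[1],d[0]))%360,np.hypot(*d),T[:3,:3].T@s["contact_force"],s["opening"])
import sys
b=cams.read_camera("side");cv2.imwrite(f"pics/{sys.argv[1]}.png",b);print(knob(b))
E
python3 st.py s5
```

```text
8.425 [ 0.5448112  -0.09757012  0.09530101] 244.99359849310116 0.08537292894272168 [-0.68115748 -0.13219693  1.49158465] 0.028449337587540126
(array([343, 290,  10,  14,  81], dtype=int32), np.float64(245.72111277377343), np.float64(0.09194251907258708))
```

Request:
apply_moves(plan=[[0,0,0.0005,0,-0.3,0,0.38],[0,0,0.001,0,-0.7,0,0.38],[0,0,0.0015,0,-1,0,0.38],[0,0,0.002,0,-1.3,0,0.38],[0,0,0.002,0,-1.3,0,0.38]])

```text
time: 9.1
tool_pos: [0.5472, -0.0987, 0.0957]
tool_rot: [-1.571, 0.0, -1.984]
contact_force: [0.8, -0.3, -0.1]
opening: 0.0284
```

```bash
python3 st.py s6; python3 - <<'E'
import cv2,numpy as np
a=[cv2.resize(cv2.imread(f"pics/{n}.png")[265:330,x:x+65],None,fx=6,fy=6,interpolation=cv2.INTER_CUBIC) for n,x in (("s3",285),("s6",315))]
cv2.imwrite("pics/cmp.png",np.hstack(a))
E
```

```text
9.1 [ 0.54719087 -0.09870377  0.09572905] 246.7615531226233 0.08543504690127088 [-0.04824618  0.13917821  0.90671058] 0.028446852051968823
(array([343, 290,  10,  14,  84], dtype=int32), np.float64(245.31578894732016), np.float64(0.09092495604309953))
```

View pics/cmp.png

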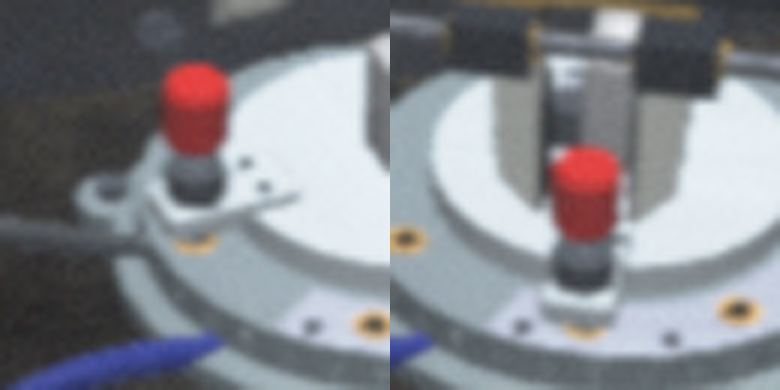

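Compared with the home view, the knob-to-housing gap is the same and the knob no longer moves with the fingers, so the pin looks fully home. I'll open the fingers and go straight up.

Request:
apply_moves(plan=[[0,0,0,0,0,0,0.1],[0,0,0,0,0,0,-0.2],[0,0,0,0,0,0,-0.3],[0,-0.01,0,0,0,0,-0.3],[0,-0.03,0,0,0,0,-0.3]])

```text
time: 9.78
tool_pos: [0.5468, -0.0986, 0.126]
tool_rot: [-1.572, -0.0, -1.984]
contact_force: [-0.0, -0.7, 0.0]
opening: 0.0596
```

Request:
apply_moves(plan=[[0,-0.02,0,0,0,0,-0.3],[0,-0.04,0,0,0,0,-0.3],[0,-0.05,0,0,0,0,-0.3],[0,-0.05,0,0,0,0,-0.3],[0,-0.05,0,0,0,0,-0.3]])

```text
time: 10.4
tool_pos: [0.5468, -0.0986, 0.1751]
tool_rot: [-1.572, -0.0, -1.984]
contact_force: [-1.1, -0.0, -1.3]
opening: 0.0598
```

```bash
python3 st.py s7; python3 - <<'E'
from side import *
T=toolT(); b=cams.read_camera("wrist"); cv2.imwrite("pics/w7.png",b)
h=cv2.cvtColor(b,cv2.COLOR_BGR2HSV); A=np.array([.5809,-.0202])
k=(red(b)&(h[...,2]>215)).astype(np.uint8); k[:200]=0
c=max(cv2.findContours(k,cv2.RETR_EXTERNAL,cv2.CHAIN_APPROX_NONE)[0],key=cv2.contourArea); e=cv2.fitEllipse(c)
for z in (.1,.11):
    K=onplane("wrist",*e[0],z,T); d=K[:2]-A; print(z,e,K,np.degrees(np.arctan2(d[1],d[0]))%360,np.hypot(*d))
s=cv2.imread("pics/s7.png")[255:345,305:395]
cv2.imwrite("pics/f.png",np.hstack([cv2.resize(s,(400,400),interpolation=2),cv2.resize(b[100:360,190:450],(400,400))]))
E
```

```text
10.4 [ 0.54676878 -0.09858335  0.1750729 ] 246.46978017875085 0.08549204199215761 [ 0.48635179  1.32805029 -1.03894232] 0.05975485018219046
(array([343, 290,  10,  12,  65], dtype=int32), np.float64(245.5748355726441), np.float64(0.09433241280046063))
0.1 ((315.631103515625, 255.75863647460938), (30.573726654052734, 31.8565673828125), 92.64021301269531) [ 0.54607114 -0.09760818  0.1       ] 245.77522254608016 0.08488271487665441
0.11 ((315.631103515625, 255.75863647460938), (30.573726654052734, 31.8565673828125), 92.64021301269531) [ 0.54732975 -0.09482635  0.11      ] 245.77966622810462 0.08182942244783524
```

View pics/f.png

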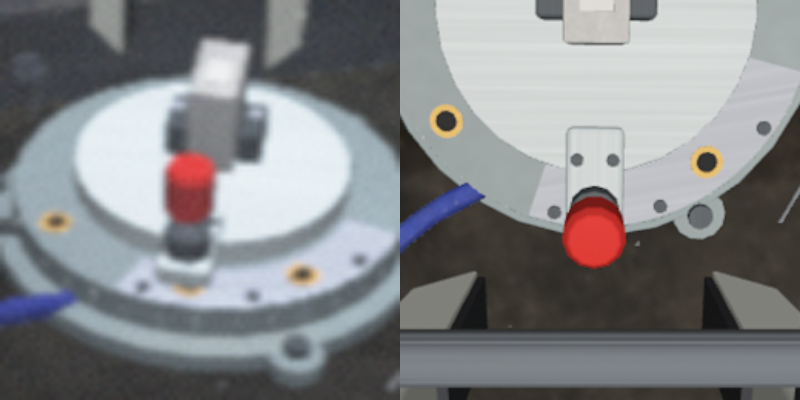

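The wrist view gives a knob radius of 84.9 mm assuming z = 0.100 (84.7 mm at home), and its apparent size fits too. The plunger is home and nothing touches it, so I'll hand in.

```bash
python3 -c "
from cell import robot
print(robot.hand_in()); print(robot.observe()['time'])"
```

```text
the job is handed in; nothing more can be done
None
the job is handed in; nothing more can be done
```

The stage is turned to the next hole and, by my last checks, locked there. I handed the job in at about 10.5 s; no verdict is reported.

**What I did:** I found the axis, knob and holes in the wrist camera. I gripped the knob lightly and then at 30 N, lifted the plunger 13 mm and swung it 53° counter-clockwise. There I loosened the fingers to about 28.5 mm so the plunger could drop. I followed on in small steps of 2–3 mm, with about 6 N sideways at most in the readings. Then I opened the fingers and went straight up.

**Last checks:**
- **Plunger height:** the knob's position and size in the wrist view match the home height (84.9 mm radius assuming fully home, 81.8 mm if it were still 10 mm up).
- **Stage angle:** about 55.6° (0.97 rad) from home, well inside 0.60–1.15 rad, and the knob stayed put while the fingers moved on.
- **Contact:** nothing touches the stage; the fingers are well above it.

**What disagreed:**
- **Angle:** the first measurements put the hole at 56.7°, about 1° (1.5 mm) past where the knob ended up. That is slightly more than the 1 mm the pin can shift, so I put it down to measurement error.
- **Height:** the coarse side-camera solution read 3–6 mm above home. I judged that to be pixel and calibration error, because the direct comparison of views showed the knob sitting down on the housing as it did at the start.

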